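Push the stone case home into the photo corner

TASK

Push the wooden stone case along the desk, gently and without gripping or lifting it, until it sits fully home in the low L-shaped aluminium corner stop where cases are photographed: its hinged back flush against the stop's rear leg and its left end flush against the side leg. Leave the two jars and the loupe where they are.

Things in the scene. Friction and masses are not known exactly. Their poses are not given: they have to be found in the camera images.
- stone_case: Closed wooden case, glazed lid (does not open), 130 mm deep (x), 190 wide (y), 46 high, 0.4-0.85 kg, loose. Origin: centre of its underside; x points to its hinged back, y to its left end. A brass lip 24 mm wide at the middle of the front (-x) stands out 4 mm, 37-42 mm above the desk. Starts turned up to 0.28 rad to the stop, 10-65 mm short of the rear leg, 40-105 mm short of the side leg.
- case_back_left (a point): Point on the case's back left upright edge, 20 mm above the desk: (65, 95, 20) mm in the case's frame
- case_back_right (a point): Point on the case's back right upright edge, 20 mm above the desk: (65, -95, 20) mm in the case's frame
- case_front_left (a point): Point on the case's front left upright edge, 20 mm above the desk: (-65, 95, 20) mm in the case's frame
- corner_stop: L-shaped aluminium stop fixed to the desk, bar 14 mm wide, 20 high. Origin: its inner corner on the desk. Rear leg runs 200 mm towards -y (inner face: plane x = 0), side leg 150 mm towards -x (inner face: plane y = 0). The case home in it has its origin at (-65, -95, 0) mm in this frame, not turned. The stop is turned at most 0.2 rad to the robot base.
- jar_front: Bystander: glass jar with black screw cap, 39 mm diameter, 43 mm high, loose; stands past the open end of the stop's side leg. Origin: centre of its underside.
- jar_side: Bystander: glass jar like the other, 39 mm diameter, 43 mm high, loose; stands on the outer (left) side of the side leg. Origin: centre of its underside.
- loupe: Bystander: small folding loupe, 27 x 44 x 14 mm, loose; lies on the outer (left) side of the side leg. Origin: centre of its underside.

How it is judged:
By the outcome, as a careful person would: the job done as asked, in the order asked, and still so for the second after the job is handed in, with the robot touching nothing.
It also fails if it takes over 51 s, if anything falls off the work surface, if the arm or the gripper's body presses on something with over 40 N, if the wrist force passes 120 N, or if a joint passes its speed limit or range.

ROBOT

A 6-joint arm with a two-finger parallel gripper is mounted at the origin on a cart in front of the work surface, level with it; the furniture and walls round the work are solid. World frame = base frame: x ahead of the robot, y to its left, z up, the work surface at z = 0. Lengths are in m, angles in degrees, forces in N, time in s.
With the tool pointing down it reaches from about 0.35 to 0.875 m from the base axis. Payload 4.2 kg.
Tool frame: the origin (TCP) lies at the very end of the fingers, on their centre line; the grasp point (between the pads) lies behind it (r.grip_point_offset is the z of the grasp point in the tool frame, in m); z points along the fingers, y is the direction in which the jaws open and shut (so a half turn about z gives the same grasp; the last joint's range is limited). The gripper opens to 87 mm and grips with 3 to 60 N. Pads are 19 mm wide; open, the fingers measure 117 mm over their backs; the gripper's body (75 mm by 190 mm) begins 51 mm behind the grasp point.
Start: joints at [83.171, 22.042, 0.453, 0, -68.411, -14.817], TCP at [0.231, 0.581, 0.223] pointing down, gripper open.
Joint ranges: [-179.83, 179.83], [-69.29, 118.12], [-61.27, 80.66], [-181.25, 117.63], [-171.15, -9.14], [-177.46, 177.46]. Speed limits (degrees/s): [159.86, 159.86, 180, 180, 180, 180].

INTERFACE

Orientations are given as a 3x3 rotation matrix whose columns are the frame's x, y, z axes.
In Python, from station import r, capture, workorder gives the robot as it stands. The module is installed in compiled form; this text tells all that it offers.
- The arm moves only by the shell command python3 -m crank 'ROWS'. ROWS is JSON, a list of rows, each an object with "delta_rot": the turn, a rotation vector about the tool's x, y, z in rad, a list of three; "linear": the shift along the tool's x, y, z in m, a list of three; "gripper": the opening in per cent of the stroke, from 0 (shut) to 100 (fully open). A call has 1 to 10 rows; each row shifts and turns the commanded pose from where the row before left it, along the tool's axes as they then stand; what a row does not reach is not made up. A row lasts 1/8 s, in which the tool goes at most 62.5 mm and 10.7 degrees, less where a joint would pass 70% of its speed; a pose out of reach is approached as far as the arm can. A call is refused whole if a number of a shift passes 0.0625 or a number of a turn 0.188, either way. A call with a gripper value outside its range is refused whole. The fingers move at their own pace and stop on an object; the grip force is fixed at half the most. Time passes only in rows, so rows that do not move let the fingers close. It gives the time, the measured TCP pose, the force and the opening at its end, in the units of the state.
- r.sense(): the state, without advancing time (a new reading comes with each control period).
- capture(name): name is "scene" or "side" or "wrist"; returns a dict with "img" (384x512x3 uint8, blue, green, red), "fx", "fy", "cx", "cy" (pixels), "world_from_camera" (4x4, takes a point from camera to world coordinates). Camera axes: x right, y down, z forward; pixel columns grow to the right and rows downward; lengths in m; the calibration is good to about 2 mm. A picture is of the moment at which its call begins. There is no depth.
- workorder.finish_job(): hands the job in, once; it reports no verdict.
The state is a dict: "time_s": time; "joints": joint angles; "joint_velocities": joint speeds; "effort": joint torques, N m; "tcp_pos": TCP position; "ee_rot": TCP orientation; "wrist_force": force on the tool from outside, world axes, zero at the start; "moment": the same for the moment, N m; "gripper_width": opening from 0.0 (shut) to 1.0 (fully open).
Only numpy, scipy, OpenCV 4.12 (cv2) and the standard library are available. Lean on these libraries where they do the work, as an engineer would, in place of code of your own. Each camera call takes 0.05 s, during which the arm holds its last target.

## Working session

There is one attempt and no reset: what is moved stays moved. The work goes in short steps, Python scripts to look and compute and a shell command to move; the robot and the scene stay as the last step left them, time stands still between calls to the robot, and variables do not carry over. Pictures are saved under pics/ and viewed, and the job is handed in when it is done.

```bash
mkdir -p pics
python3 - <<'E'
from station import r, capture
import cv2, numpy as np
for n in ("scene","side","wrist"):
    c=capture(n); cv2.imwrite(f"pics/{n}0.png",c["img"])
    print(n,c["fx"],c["cx"],c["cy"],np.round(c["world_from_camera"],3).tolist())
s=r.sense(); print(s["time_s"],s["tcp_pos"],np.round(s["ee_rot"],3).tolist(),s["wrist_force"],r.grip_point_offset)
E
```

```text
scene 401.1902359851116 258.190497023652 190.3280808876761 [[0.6, -0.579, 0.551, 0.089], [-0.8, -0.436, 0.413, -0.139], [0.001, -0.689, -0.725, 0.701], [0.0, 0.0, 0.0, 1.0]]
side 405.6213448698278 253.57095952100713 194.1072041432671 [[-0.983, -0.056, 0.172, 0.464], [-0.18, 0.412, -0.893, 0.979], [-0.021, -0.91, -0.415, 0.406], [0.0, 0.0, 0.0, 1.0]]
wrist 341.36803765531016 258.933680884631 185.2127563299052 [[-0.368, -0.888, -0.275, 0.306], [-0.93, 0.352, 0.108, 0.551], [0.001, 0.295, -0.955, 0.383], [0.0, 0.0, 0.0, 1.0]]
0.15 [0.23036548 0.5805127  0.22172219] [[0.929, -0.369, -0.001], [-0.369, -0.929, -0.002], [0.0, 0.002, -1.0]] [-0.42272468 -0.25528781 -0.13866933] -0.0187
```

View pics/scene0.png

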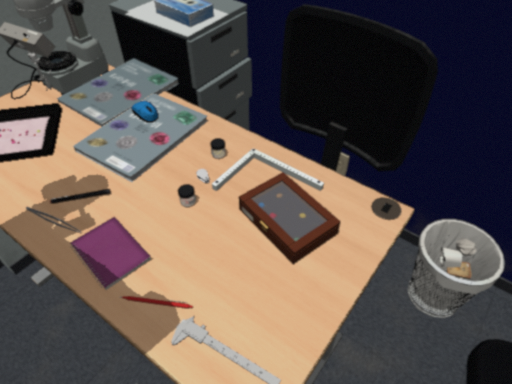

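View pics/side0.png

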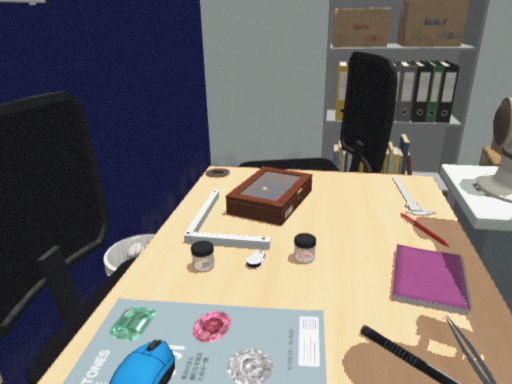

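View pics/wrist0.png

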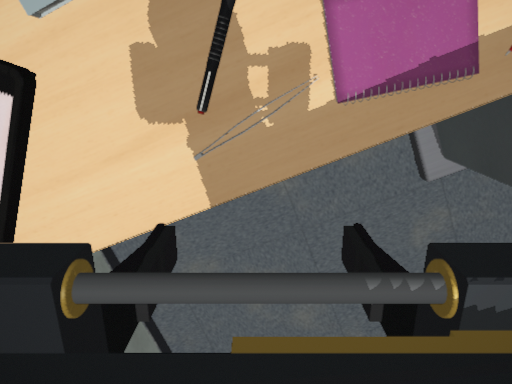

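The scene view shows the stop's corner at about (253,152), with legs running to (215,187) and (322,185). The case centre is near (289,215), the jars are at (218,148) and (187,195), and the loupe is at (203,175). In the side view the stop's corner is at about (190,240) and the case at (270,195). I'll enlarge both for precise corners.

Run:
```python
import cv2
a=cv2.imread("pics/scene0.png")[130:270,170:350]; cv2.imwrite("pics/s_z.png",cv2.resize(a,None,fx=4.2,fy=4.2,interpolation=cv2.INTER_CUBIC))
a=cv2.imread("pics/side0.png")[155:280,170:330]; cv2.imwrite("pics/d_z.png",cv2.resize(a,None,fx=4.8,fy=4.8,interpolation=cv2.INTER_CUBIC))
```

```text
(no output)
```

View pics/s_z.png

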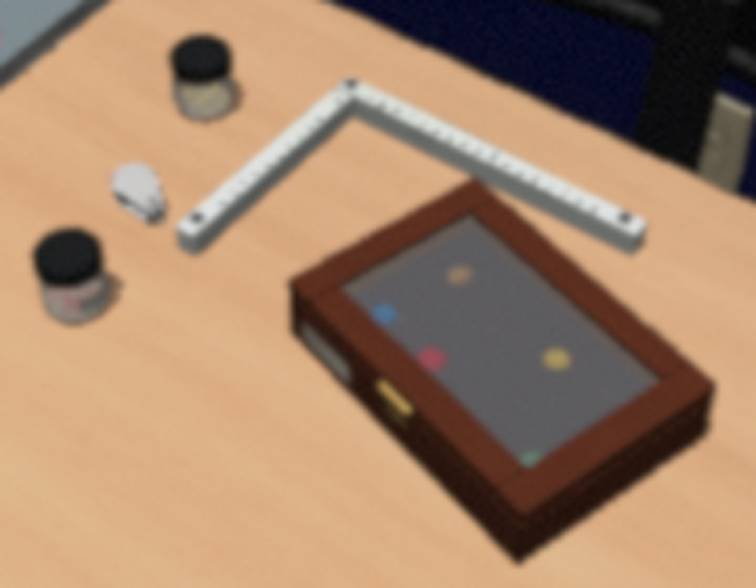

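View pics/d_z.png

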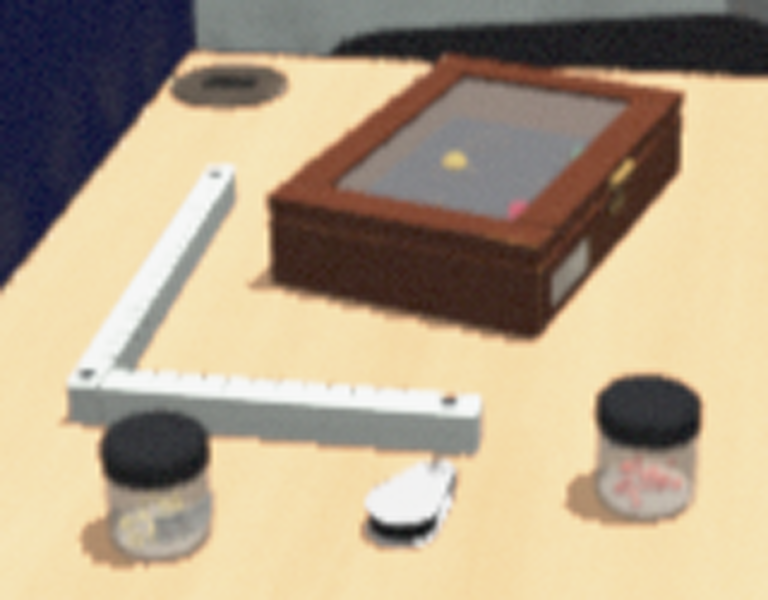

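```bash
cat > h.py <<'E'
import numpy as np, cv2
from station import r, capture
def ray(c,uv,z):
    T=np.array(c["world_from_camera"]); d=T[:3,:3]@np.array([(uv[0]-c["cx"])/c["fx"],(uv[1]-c["cy"])/c["fy"],1])
    o=T[:3,3]; return (o+d*(z-o[2])/d[2])[:2]
def proj(c,p):
    T=np.linalg.inv(np.array(c["world_from_camera"])); q=T[:3,:3]@p+T[:3,3]
    return np.array([c["cx"]+c["fx"]*q[0]/q[2],c["cy"]+c["fy"]*q[1]/q[2]])
def fit(model,pts): # 2D rigid
    m=np.array(model,float);p=np.array(pts);a=m-m.mean(0);b=p-p.mean(0)
    th=np.arctan2((a[:,0]*b[:,1]-a[:,1]*b[:,0]).sum(),(a*b).sum())
    R=np.array([[np.cos(th),-np.sin(th)],[np.sin(th),np.cos(th)]])
    t=p.mean(0)-R@m.mean(0); return th,t,np.linalg.norm(m@R.T+t-p,axis=1)
CASE=[(.065,.095),(-.065,.095),(-.065,-.095),(.065,-.095)]
STOP=[(0,0),(-.15,0),(0,-.2)]
E
cat > m0.py <<'E'
from h import *
Z={"scene":(4.2,170,130),"side":(4.8,170,155)}
P={"scene":([(475,180),(292,283),(520,513),(714,386)],[(355,100),(207,236),(632,236)]),
"side":([(270,200),(545,243),(683,95),(447,58)],[(112,372),(480,398),(235,172)])}
for n in P:
    c=capture(n);s,ox,oy=Z[n]
    f=lambda L,z:[ray(c,((u+.5)/s-.5+ox,(v+.5)/s-.5+oy),z) for u,v in L]
    for nm,m,L,z in(("case",CASE,P[n][0],.046),("stop",STOP,P[n][1],.02)):
        p=f(L,z);th,t,e=fit(m,p);print(n,nm,"th",round(th,4),"t",t.round(4),"res",(e*1e3).round(1),np.round(p,3).tolist())
    z=[(202,52),(68,255)] if n=="scene" else [(155,440),(648,402)]
    print("jars",np.round(f(z,.043),3).tolist())
E
python3 m0.py
```

```text
scene case th -0.2735 t [0.5819 0.15  ] res [2.2 3.6 3.2 2.5] [[0.668, 0.223], [0.546, 0.256], [0.496, 0.079], [0.618, 0.043]]
scene stop th 0.008 t [0.7079 0.3364] res [2.7 6.  4.8] [[0.705, 0.336], [0.563, 0.332], [0.707, 0.141]]
jars [[0.664, 0.421], [0.491, 0.367]]
side case th -0.259 t [0.583  0.1472] res [1.6 5.8 3.7 1.1] [[0.67, 0.224], [0.545, 0.25], [0.497, 0.076], [0.621, 0.039]]
side stop th 0.009 t [0.7085 0.3379] res [1.2 1.8 2.1] [[0.708, 0.337], [0.56, 0.336], [0.71, 0.14]]
jars [[0.663, 0.419], [0.494, 0.368]]
```

Both views agree within about 3 mm. The stop's origin is at about (0.708, 0.337) with a turn of about 0.009 rad, and the case is at about (0.5825, 0.1485) with a turn of about -0.267. I'll move the tool to in front of the case, square to its front face.

```bash
python3 -m crank '[{"delta_rot":[0,0,-0.111],"linear":[0,0,0],"gripper":80},{"delta_rot":[0,0,0],"linear":[0.0377,0.036,0],"gripper":80},{"delta_rot":[0,0,0],"linear":[0.0377,0.036,0],"gripper":80},{"delta_rot":[0,0,0],"linear":[0.0377,0.036,0],"gripper":80},{"delta_rot":[0,0,0],"linear":[0.0377,0.036,0],"gripper":80},{"delta_rot":[0,0,0],"linear":[0.0377,0.036,0],"gripper":80},{"delta_rot":[0,0,0],"linear":[0.0377,0.036,0],"gripper":80},{"delta_rot":[0,0,0],"linear":[0.0377,0.036,0],"gripper":80},{"delta_rot":[0,0,0],"linear":[0.0377,0.036,0],"gripper":80},{"delta_rot":[0,0,0],"linear":[0.0377,0.036,0],"gripper":80}]'; python3 -m crank '[{"delta_rot":[0,0,0],"linear":[0,0,0],"gripper":80},{"delta_rot":[0,0,0],"linear":[0,0,0],"gripper":80}]'; python3 -c "
from station import r;import numpy as np;print(np.round(r.sense()['ee_rot'],3).tolist())"
```

```text
time_s: 1.5
tcp_pos: [0.473, 0.1774, 0.2227]
ee_rot: [[0.965, -0.263, 0.0], [-0.263, -0.965, 0.0], [0.0, -0.0, -1.0]]
wrist_force: [1.2, 0.3, 0.7]
gripper_width: 0.797
time_s: 1.75
tcp_pos: [0.4723, 0.1789, 0.2225]
ee_rot: [[0.964, -0.264, -0.0], [-0.264, -0.964, 0.0], [-0.0, -0.0, -1.0]]
wrist_force: [-0.1, -0.2, 1.2]
gripper_width: 0.802
[[0.964, -0.264, -0.0], [-0.264, -0.964, 0.0], [-0.0, -0.0, -1.0]]
```

```bash
python3 -m crank '[{"delta_rot":[0,0,0],"linear":[0,0,0.05],"gripper":80},{"delta_rot":[0,0,0],"linear":[0,0,0.05],"gripper":80},{"delta_rot":[0,0,0],"linear":[0,0,0.05],"gripper":80},{"delta_rot":[0,0,0],"linear":[0,0,0.04],"gripper":80},{"delta_rot":[0,0,0],"linear":[0,0,0.015],"gripper":80},{"delta_rot":[0,0,0],"linear":[0,0,0],"gripper":80}]'
python3 - <<'E'
from h import *
for n in("scene","wrist"):
    c=capture(n);i=c["img"]
    if n=="scene":i=cv2.resize(i[110:300,150:370],None,fx=3.5,fy=3)
    cv2.imwrite(f"pics/{n}1.png",i)
E
```

```text
time_s: 2.5
tcp_pos: [0.4722, 0.1797, 0.0173]
ee_rot: [[0.965, -0.262, -0.001], [-0.262, -0.965, -0.001], [-0.0, 0.001, -1.0]]
wrist_force: [0.1, -0.3, 0.8]
gripper_width: 0.798
```

View pics/scene1.png

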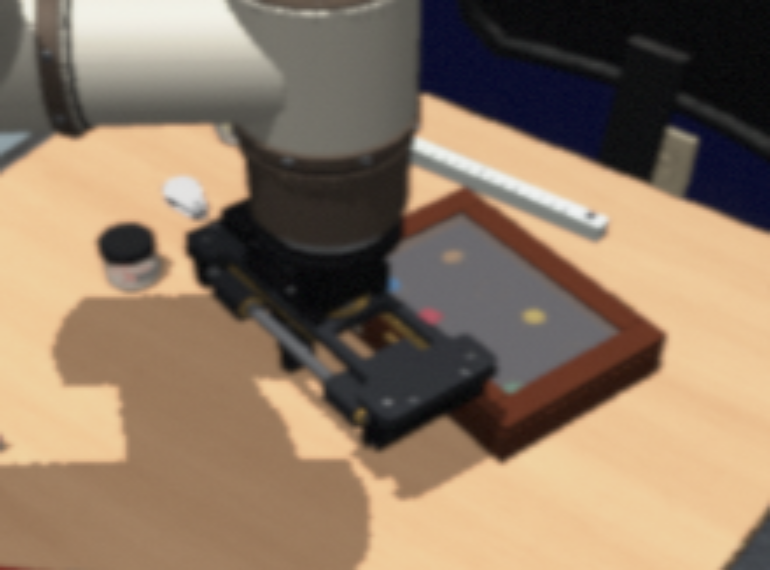

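View pics/wrist1.png

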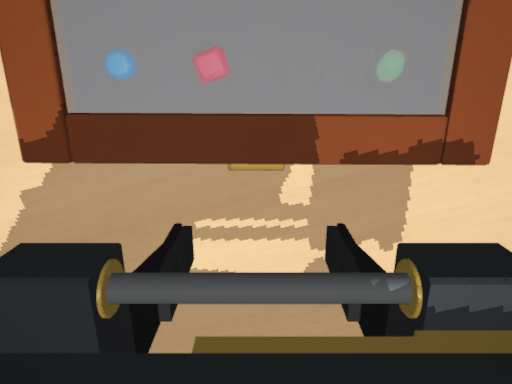

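The front edge is horizontal in the wrist view (row 163) with the lip centred at column 256, so the fingers are square to the case and straddle the lip. I'll approach it next.

```bash
python3 -m crank '[{"delta_rot":[0,0,0],"linear":[0.01,0,0],"gripper":80},{"delta_rot":[0,0,0],"linear":[0.01,0,0],"gripper":80},{"delta_rot":[0,0,0],"linear":[0.004,0,0],"gripper":80},{"delta_rot":[0,0,0],"linear":[0.004,0,0],"gripper":80},{"delta_rot":[0,0,0],"linear":[0.003,0,0],"gripper":80},{"delta_rot":[0,0,0],"linear":[0.002,0,0],"gripper":80},{"delta_rot":[0,0,0],"linear":[0.002,0,0],"gripper":80}]'
python3 - <<'E'
from h import *
cv2.imwrite("pics/wrist2.png",capture("wrist")["img"])
E
```

```text
time_s: 3.48
tcp_pos: [0.5061, 0.1696, 0.0175]
ee_rot: [[0.965, -0.264, -0.0], [-0.264, -0.965, -0.0], [-0.0, 0.0, -1.0]]
wrist_force: [0.9, -0.0, -0.6]
gripper_width: 0.801
```

View pics/wrist2.png

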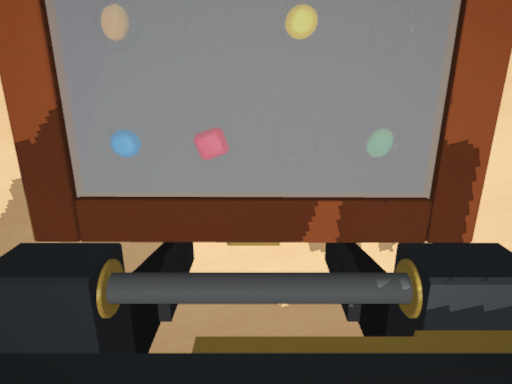

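The fingers are at or within a few mm of the front face, still square to it. Next is a slow push with a gradual CCW turn.

```bash
python3 -m crank '[{"delta_rot":[0,0,0],"linear":[0.003,0,0],"gripper":80},{"delta_rot":[0,0,0],"linear":[0.003,0,0],"gripper":80},{"delta_rot":[0,0,-0.012],"linear":[0.004,0,0],"gripper":80},{"delta_rot":[0,0,-0.018],"linear":[0.004,0,0],"gripper":80},{"delta_rot":[0,0,-0.018],"linear":[0.004,0,0],"gripper":80},{"delta_rot":[0,0,-0.018],"linear":[0.004,0,0],"gripper":80},{"delta_rot":[0,0,-0.018],"linear":[0.004,0,0],"gripper":80},{"delta_rot":[0,0,-0.018],"linear":[0.004,0,0],"gripper":80}]'
python3 - <<'E'
from h import *
cv2.imwrite("pics/wrist3.png",capture("wrist")["img"])
E
```

```text
time_s: 4.53
tcp_pos: [0.5303, 0.1601, 0.0168]
ee_rot: [[0.986, -0.166, -0.011], [-0.166, -0.986, -0.005], [-0.01, 0.007, -1.0]]
wrist_force: [-9.3, -1.4, 7.1]
gripper_width: 0.798
```

View pics/wrist3.png

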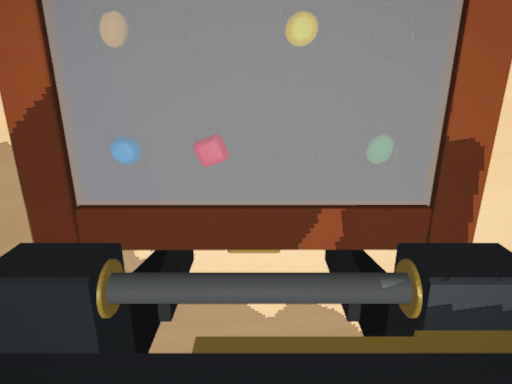

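```bash
python3 -m crank '[{"delta_rot":[0,0,-0.02],"linear":[0.004,-0.0004,0],"gripper":80},{"delta_rot":[0,0,-0.02],"linear":[0.004,-0.0004,0],"gripper":80},{"delta_rot":[0,0,-0.02],"linear":[0.004,-0.0004,0],"gripper":80},{"delta_rot":[0,0,-0.02],"linear":[0.004,-0.0004,0],"gripper":80},{"delta_rot":[0,0,-0.02],"linear":[0.004,-0.0004,0],"gripper":80},{"delta_rot":[0,0,-0.02],"linear":[0.004,-0.0003,0],"gripper":80},{"delta_rot":[0,0,-0.02],"linear":[0.004,-0.0003,0],"gripper":80},{"delta_rot":[0,0,-0.02],"linear":[0.003,0,0],"gripper":80},{"delta_rot":[0,0,-0.014],"linear":[0.002,0,0],"gripper":80}]'
python3 - <<'E'
from h import *
cv2.imwrite("pics/wrist4.png",capture("wrist")["img"])
c=capture("side");cv2.imwrite("pics/side4.png",c["img"]);cv2.imwrite("pics/side4z.png",cv2.resize(c["img"][155:280,170:330],None,fx=4.8,fy=4.8,interpolation=cv2.INTER_CUBIC))
E
```

```text
time_s: 5.7
tcp_pos: [0.5621, 0.1589, 0.0166]
ee_rot: [[1.0, 0.006, -0.014], [0.005, -1.0, -0.007], [-0.014, 0.007, -1.0]]
wrist_force: [-13.7, -2.5, 11.0]
gripper_width: 0.801
```

View pics/wrist4.png

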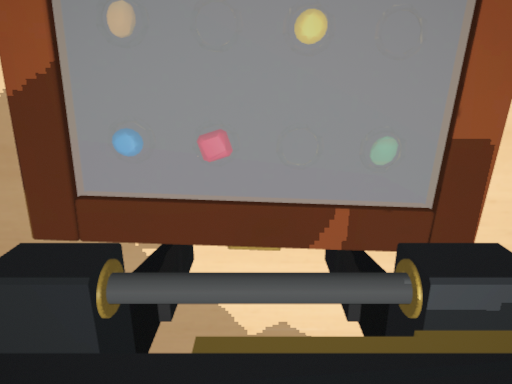

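View pics/side4z.png

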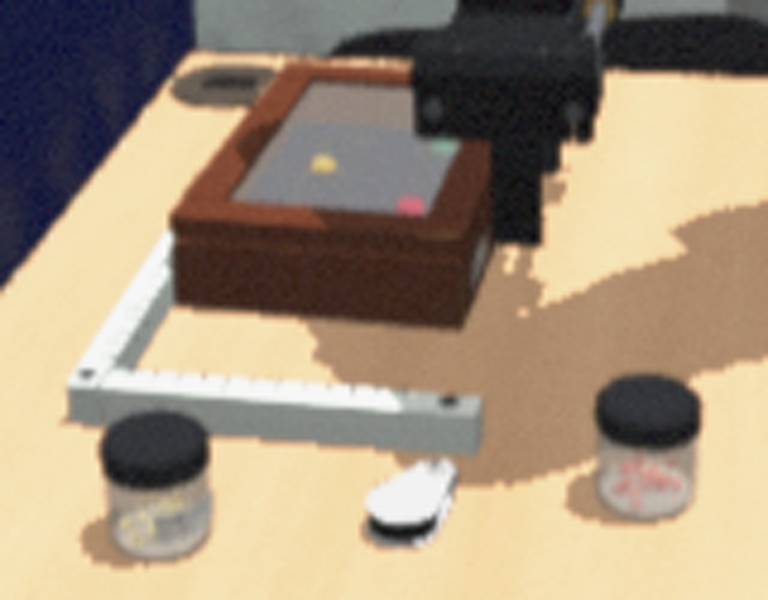

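In the wrist view the case is nearly square to the tool: its front edge runs from row 240 on the left to row 248 on the right. I'll push the remaining few mm to the rear leg slowly and watch the force.

```bash
python3 -m crank '[{"delta_rot":[0,0,0],"linear":[0.002,0,0],"gripper":80},{"delta_rot":[0,0,0],"linear":[0.002,0,0],"gripper":80}]';python3 -m crank '[{"delta_rot":[0,0,0],"linear":[0.002,0,0],"gripper":80}]'; python3 -m crank '[{"delta_rot":[0,0,0],"linear":[0.0015,0,0],"gripper":80}]'
```

```text
time_s: 6.05
tcp_pos: [0.5644, 0.158, 0.0165]
ee_rot: [[1.0, 0.004, -0.018], [0.004, -1.0, -0.008], [-0.018, 0.008, -1.0]]
wrist_force: [-15.8, -4.9, 11.8]
gripper_width: 0.803
time_s: 6.18
tcp_pos: [0.5657, 0.1575, 0.0164]
ee_rot: [[1.0, 0.004, -0.019], [0.004, -1.0, -0.009], [-0.02, 0.009, -1.0]]
wrist_force: [-15.6, -5.0, 11.8]
gripper_width: 0.798
time_s: 6.3
tcp_pos: [0.5668, 0.1571, 0.0164]
ee_rot: [[1.0, 0.004, -0.02], [0.004, -1.0, -0.01], [-0.021, 0.01, -1.0]]
wrist_force: [-16.8, -5.0, 14.3]
gripper_width: 0.798
```

The upward force suggests the compliant fingers are dragging down on the case. I'll relieve that with a small lift and look again.

```bash
python3 -m crank '[{"delta_rot":[0,0,0],"linear":[-0.004,0,0],"gripper":80},{"delta_rot":[0,0,0],"linear":[-0.008,0,0],"gripper":80},{"delta_rot":[0,0,0],"linear":[-0.008,0,0],"gripper":80}]'
python3 - <<'E'
from h import *
cv2.imwrite("pics/wrist5.png",capture("wrist")["img"])
c=capture("side");cv2.imwrite("pics/side5z.png",cv2.resize(c["img"][155:280,170:330],None,fx=4.8,fy=4.8,interpolation=cv2.INTER_CUBIC))
E
```

```text
time_s: 6.68
tcp_pos: [0.5563, 0.1626, 0.0178]
ee_rot: [[1.0, 0.01, 0.002], [0.01, -1.0, 0.001], [0.002, -0.001, -1.0]]
wrist_force: [0.6, -0.1, -0.2]
gripper_width: 0.799
```

View pics/wrist5.png

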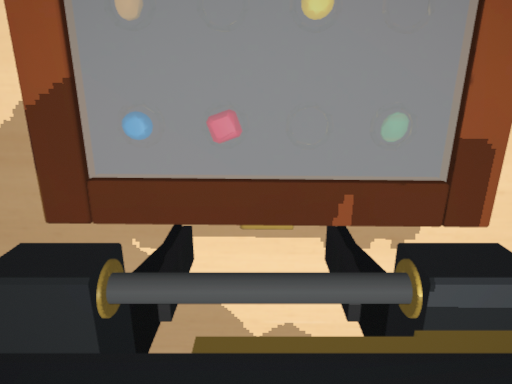

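View pics/side5z.png

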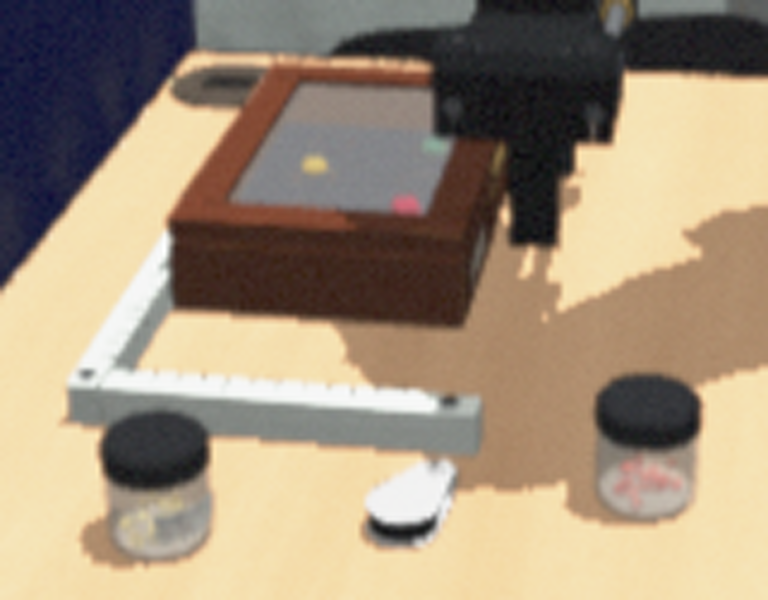

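The case is nearly square now; its front edge runs from (50,223) to (490,226) in the wrist view. I'll measure its pose from those points.

```bash
cat > mw.py <<'E'
from h import *
import sys
c=capture("wrist");a=[ray(c,p,.046) for p in [(48,223),(489,226)]]
print(np.round(a,4),"len",np.linalg.norm(a[0]-a[1]),"ang",np.arctan2(-(a[0]-a[1])[0],(a[0]-a[1])[1]))
c=capture("side")
f=lambda u,v,z:ray(c,((u+.5)/4.8-.5+170,(v+.5)/4.8-.5+155),z).round(4)
print("BL top",f(170,222,.046),"FL top",f(470,240,.046),"BLbot",f(175,303,0),"FLbot",f(463,325,0))
print("stop",f(112,372,.02),f(480,398,.02))
E
python3 mw.py
```

```text
[[0.5777 0.2526]
 [0.5783 0.0654]] len 0.18724010298301813 ang 0.0033629647514955173
BL top [0.7073 0.2518] FL top [0.5764 0.2514] BLbot [0.7118 0.2401] FLbot [0.5812 0.242 ]
stop [0.7078 0.3369] [0.56   0.3356]
```

```bash
python3 -m crank '[{"delta_rot":[0,0,0],"linear":[-0.03,0,0],"gripper":80},{"delta_rot":[0,0,0],"linear":[-0.02,0,-0.05],"gripper":60},{"delta_rot":[0,0,0],"linear":[0,0,-0.0525],"gripper":60},{"delta_rot":[0,0,0],"linear":[0,0,0],"gripper":60}]'; python3 -c "
from station import r;print(r.sense()['joints'])"
```

```text
time_s: 7.38
tcp_pos: [0.5091, 0.1638, 0.125]
ee_rot: [[1.0, 0.011, 0.01], [0.011, -1.0, 0.006], [0.01, -0.006, -1.0]]
wrist_force: [-0.5, -0.6, -0.4]
gripper_width: 0.616
[ 35.2555184   18.42830095 -20.53691599   0.0899152  -50.36487413
  55.29479409]
```

```bash
python3 -m crank '[{"delta_rot":[0,0,-0.1745],"linear":[0,0,0],"gripper":60},{"delta_rot":[0,0,-0.1745],"linear":[0,0,0],"gripper":60},{"delta_rot":[0,0,-0.1745],"linear":[0,0,0],"gripper":60},{"delta_rot":[0,0,-0.1745],"linear":[0,0,0],"gripper":60},{"delta_rot":[0,0,-0.1745],"linear":[0,0,0],"gripper":60},{"delta_rot":[0,0,-0.1745],"linear":[0,0,0],"gripper":60},{"delta_rot":[0,0,-0.1745],"linear":[0,0,0],"gripper":60},{"delta_rot":[0,0,-0.1745],"linear":[0,0,0],"gripper":60},{"delta_rot":[0,0,-0.1745],"linear":[0,0,0],"gripper":60},{"delta_rot":[0,0,0],"linear":[0,0,0],"gripper":60}]'; python3 -m crank '[{"delta_rot":[0,0,0],"linear":[0,0,0],"gripper":60}]'; python3 -c "
from station import r;print(r.sense()['joints'])
from h import *
c=capture('scene');cv2.imwrite('pics/scene6.png',cv2.resize(c['img'][110:300,150:370],None,fx=3.5,fy=3))"
```

```text
time_s: 8.62
tcp_pos: [0.5059, 0.1617, 0.1194]
ee_rot: [[-0.007, 1.0, -0.001], [1.0, 0.007, -0.0], [-0.0, -0.001, -1.0]]
wrist_force: [-0.4, -0.6, -0.3]
gripper_width: 0.601
time_s: 8.75
tcp_pos: [0.5059, 0.1617, 0.1196]
ee_rot: [[-0.006, 1.0, -0.0], [1.0, 0.006, -0.0], [-0.0, -0.0, -1.0]]
wrist_force: [0.3, -0.6, 0.1]
gripper_width: 0.6
[ 3.52309056e+01  1.87978901e+01 -2.08712326e+01 -4.65964733e-03
 -5.03621718e+01  1.45136206e+02]
```

View pics/scene6.png

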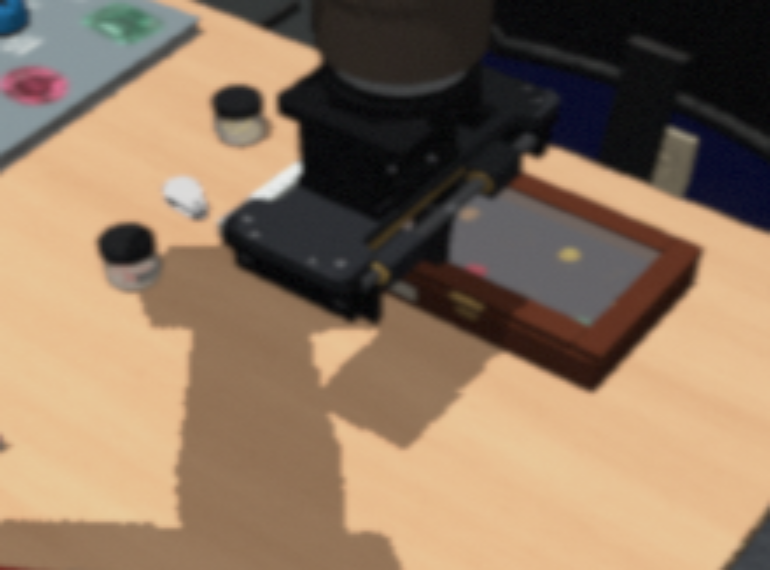

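```bash
python3 -m crank '[{"delta_rot":[0,0,0],"linear":[-0.0355,0.0343,0],"gripper":60},{"delta_rot":[0,0,0],"linear":[-0.0355,0.0343,0],"gripper":60},{"delta_rot":[0,0,0],"linear":[-0.0355,0.0343,0],"gripper":60},{"delta_rot":[0,0,0],"linear":[-0.0355,0.0343,0],"gripper":60},{"delta_rot":[0,0,0],"linear":[0,0,0],"gripper":60},{"delta_rot":[0,0,0],"linear":[0,0,0.05],"gripper":60},{"delta_rot":[0,0,0],"linear":[0,0,0],"gripper":60}]'
python3 - <<'E'
from h import *
cv2.imwrite("pics/wrist7.png",capture("wrist")["img"])
c=capture('scene');cv2.imwrite('pics/scene7.png',cv2.resize(c['img'][110:300,150:370],None,fx=3.5,fy=3))
E
```

```text
time_s: 9.68
tcp_pos: [0.6406, 0.0207, 0.0661]
ee_rot: [[-0.008, 1.0, -0.01], [1.0, 0.008, -0.002], [-0.002, -0.01, -1.0]]
wrist_force: [-0.6, -0.1, -0.3]
gripper_width: 0.599
```

View pics/wrist7.png

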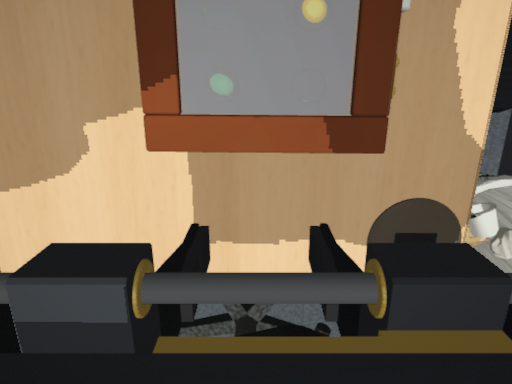

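View pics/scene7.png

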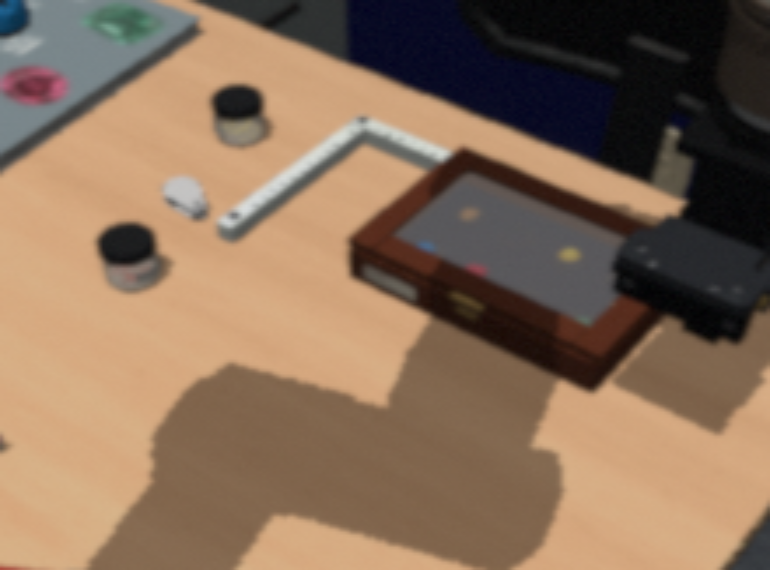

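The case's right end is horizontal at row 152, columns 146 to 387, and centred on the fingers to within a few mm. I'll lower the tool and approach.

```bash
python3 - <<'E'
from h import *
c=capture("wrist");print([ray(c,p,.046).round(4) for p in[(146,151),(387,153)]])
E
python3 -m crank '[{"delta_rot":[0,0,0],"linear":[0,0.002,0.025],"gripper":60},{"delta_rot":[0,0,0],"linear":[0,0,0.022],"gripper":60},{"delta_rot":[0,0,0],"linear":[0.01,0,0],"gripper":60},{"delta_rot":[0,0,0],"linear":[0.008,0,0],"gripper":60},{"delta_rot":[0,0,0],"linear":[0.005,0,0],"gripper":60},{"delta_rot":[0,0,0],"linear":[0.003,0,0],"gripper":60}]'
```

```text
[array([0.5811, 0.065 ]), array([0.7149, 0.0652])]
time_s: 10.58
tcp_pos: [0.6467, 0.0477, 0.0241]
ee_rot: [[-0.01, 1.0, 0.002], [1.0, 0.01, 0.0], [0.0, 0.002, -1.0]]
wrist_force: [1.3, -0.2, 0.8]
gripper_width: 0.598
```

```bash
python3 -m crank '[{"delta_rot":[0,0,0],"linear":[0.004,0,0.003],"gripper":60},{"delta_rot":[0,0,0],"linear":[0.004,0,0],"gripper":60},{"delta_rot":[0,0,0],"linear":[0.004,0,-0.0003],"gripper":60},{"delta_rot":[0,0,0],"linear":[0.004,0,-0.0003],"gripper":60},{"delta_rot":[0,0,0],"linear":[0.004,0,-0.0003],"gripper":60},{"delta_rot":[0,0,0],"linear":[0.004,0,-0.0003],"gripper":60}]';python3 -m crank '[{"delta_rot":[0,0,0],"linear":[0.005,0,-0.0002],"gripper":60},{"delta_rot":[0,0,0],"linear":[0.005,0,-0.0002],"gripper":60},{"delta_rot":[0,0,0],"linear":[0.005,0,-0.0002],"gripper":60},{"delta_rot":[0,0,0],"linear":[0.005,0,-0.0002],"gripper":60}]'
python3 - <<'E'
from h import *
cv2.imwrite("pics/wrist8.png",capture("wrist")["img"])
c=capture("side");cv2.imwrite("pics/side8z.png",cv2.resize(c["img"][155:280,170:330],None,fx=4.8,fy=4.8,interpolation=cv2.INTER_CUBIC))
E
```

```text
time_s: 11.32
tcp_pos: [0.6455, 0.071, 0.0209]
ee_rot: [[-0.009, 1.0, -0.001], [1.0, 0.009, -0.0], [-0.0, -0.001, -1.0]]
wrist_force: [0.2, -3.9, -3.4]
gripper_width: 0.597
time_s: 11.82
tcp_pos: [0.6458, 0.0913, 0.0221]
ee_rot: [[-0.009, 1.0, -0.0], [1.0, 0.009, 0.0], [0.0, -0.0, -1.0]]
wrist_force: [0.1, -4.1, -2.8]
gripper_width: 0.602
```

View pics/wrist8.png

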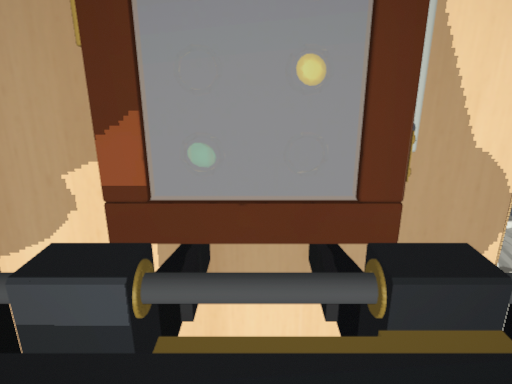

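View pics/side8z.png

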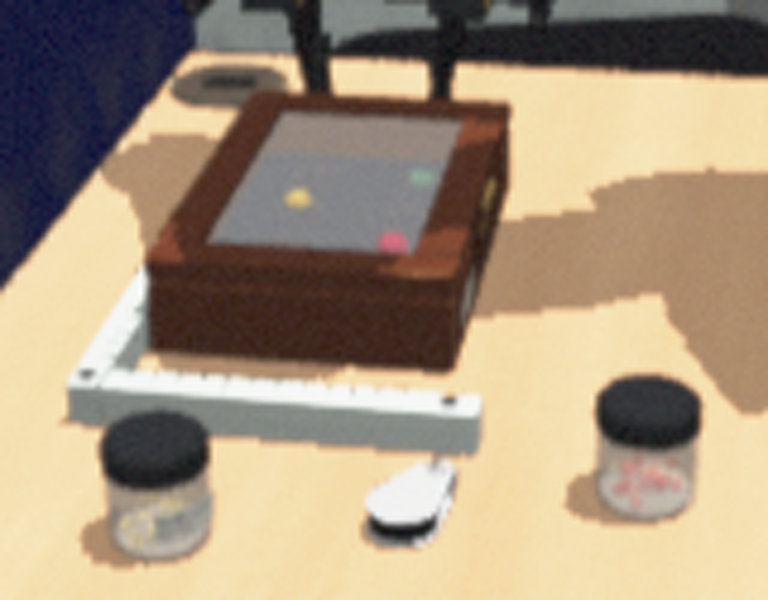

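The case slides along the rear leg, square to it, with only 4 N. I'll continue.

```bash
python3 -m crank '[{"delta_rot":[0,0,0],"linear":[0.005,0,0.0003],"gripper":60},{"delta_rot":[0,0,0],"linear":[0.005,0,0.0003],"gripper":60},{"delta_rot":[0,0,0],"linear":[0.005,0,0.0002],"gripper":60},{"delta_rot":[0,0,0],"linear":[0.005,0,0],"gripper":60},{"delta_rot":[0,0,0],"linear":[0.005,0,0],"gripper":60},{"delta_rot":[0,0,0],"linear":[0.005,0,0],"gripper":60},{"delta_rot":[0,0,0],"linear":[0.004,0,0],"gripper":60},{"delta_rot":[0,0,0],"linear":[0.003,0,0],"gripper":60},{"delta_rot":[0,0,0],"linear":[0.002,0,0],"gripper":60}]'; python3 -m crank '[{"delta_rot":[0,0,0],"linear":[0.002,0,0],"gripper":60},{"delta_rot":[0,0,0],"linear":[0.001,0,0],"gripper":60}]'
```

```text
time_s: 13.05
tcp_pos: [0.646, 0.1292, 0.0224]
ee_rot: [[-0.009, 1.0, 0.001], [1.0, 0.009, -0.001], [-0.001, 0.001, -1.0]]
wrist_force: [0.2, -6.5, 1.6]
gripper_width: 0.6
time_s: 13.3
tcp_pos: [0.646, 0.1322, 0.0224]
ee_rot: [[-0.009, 1.0, 0.001], [1.0, 0.009, -0.001], [-0.001, 0.001, -1.0]]
wrist_force: [0.2, -6.1, 2.6]
gripper_width: 0.596
```

```bash
python3 -m crank '[{"delta_rot":[0,0,0],"linear":[0.001,0,0],"gripper":60},{"delta_rot":[0,0,0],"linear":[0.001,0,0],"gripper":60}]'
python3 - <<'E'
from h import *
cv2.imwrite("pics/wrist9.png",capture("wrist")["img"])
c=capture("side");cv2.imwrite("pics/side9z.png",cv2.resize(c["img"][155:280,170:330],None,fx=4.8,fy=4.8,interpolation=cv2.INTER_CUBIC))
E
```

```text
time_s: 13.55
tcp_pos: [0.6459, 0.1341, 0.0224]
ee_rot: [[-0.009, 1.0, 0.001], [1.0, 0.009, -0.001], [-0.001, 0.001, -1.0]]
wrist_force: [0.7, -7.3, 2.1]
gripper_width: 0.599
```

View pics/side9z.png

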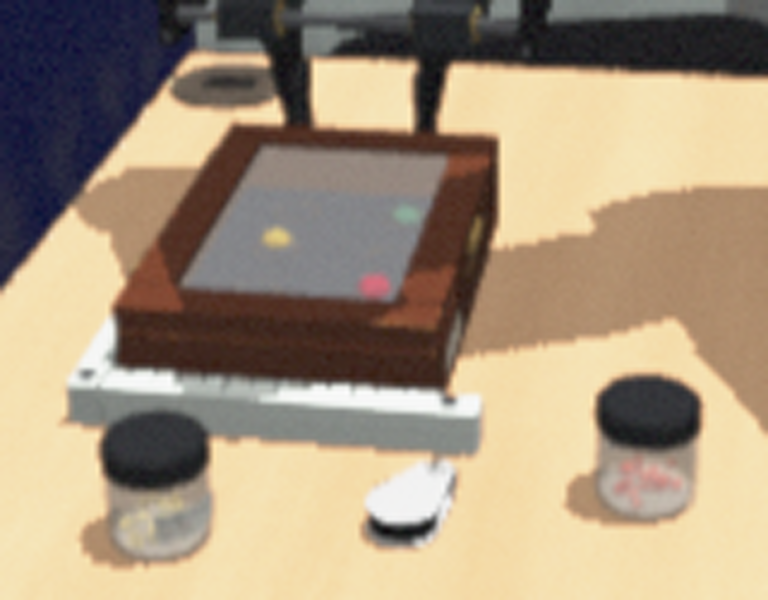

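The case's left end is almost at the side leg. I'll creep forward until the force jumps.

```bash
for i in 1 2; do :; done; python3 -m crank '[{"delta_rot":[0,0,0],"linear":[0.001,0,0],"gripper":60},{"delta_rot":[0,0,0],"linear":[0.001,0,0],"gripper":60}]'; python3 -m crank '[{"delta_rot":[0,0,0],"linear":[0.001,0,0],"gripper":60}]'; python3 -m crank '[{"delta_rot":[0,0,0],"linear":[0.001,0,0],"gripper":60}]'; python3 -m crank '[{"delta_rot":[0,0,0],"linear":[0.001,0,0],"gripper":60}]'
```

```text
time_s: 13.9
tcp_pos: [0.6459, 0.136, 0.0224]
ee_rot: [[-0.009, 1.0, 0.001], [1.0, 0.009, -0.001], [-0.001, 0.001, -1.0]]
wrist_force: [0.2, -6.7, 1.5]
gripper_width: 0.602
time_s: 14.02
tcp_pos: [0.6459, 0.137, 0.0224]
ee_rot: [[-0.009, 1.0, 0.001], [1.0, 0.009, -0.001], [-0.001, 0.001, -1.0]]
wrist_force: [0.5, -6.4, 2.0]
gripper_width: 0.598
time_s: 14.15
tcp_pos: [0.6459, 0.1378, 0.0224]
ee_rot: [[-0.009, 1.0, 0.001], [1.0, 0.009, -0.001], [-0.001, 0.001, -1.0]]
wrist_force: [1.0, -9.2, 1.8]
gripper_width: 0.595
time_s: 14.28
tcp_pos: [0.6458, 0.1379, 0.0224]
ee_rot: [[-0.009, 1.0, 0.0], [1.0, 0.009, -0.003], [-0.003, 0.0, -1.0]]
wrist_force: [0.6, -10.8, 2.0]
gripper_width: 0.598
```

The case met the side leg at y = 0.1378, against 0.1375 predicted. One slight press more, then I'll look.

```bash
python3 -m crank '[{"delta_rot":[0,0,0],"linear":[0.001,0,0],"gripper":60},{"delta_rot":[0,0,0],"linear":[0.0005,0,0],"gripper":60}]'
python3 - <<'E'
from h import *
cv2.imwrite("pics/wrist10.png",capture("wrist")["img"])
E
python3 -m crank '[{"delta_rot":[0,0,0],"linear":[-0.006,0,0],"gripper":60},{"delta_rot":[0,0,0],"linear":[-0.02,0,0],"gripper":60},{"delta_rot":[0,0,0],"linear":[-0.02,0,-0.03],"gripper":60},{"delta_rot":[0,0,0],"linear":[0,0,-0.06],"gripper":60},{"delta_rot":[0,0,0],"linear":[-0.05,-0.03,0],"gripper":60},{"delta_rot":[0,0,0],"linear":[0,0,0],"gripper":60}]'
python3 - <<'E'
from h import *
c=capture("side");cv2.imwrite("pics/side10z.png",cv2.resize(c["img"][155:280,170:330],None,fx=4.8,fy=4.8,interpolation=cv2.INTER_CUBIC))
c=capture("scene");cv2.imwrite("pics/scene10z.png",cv2.resize(c["img"][130:270,170:350],None,fx=4.2,fy=4.2,interpolation=cv2.INTER_CUBIC))
E
```

```text
time_s: 14.52
tcp_pos: [0.6454, 0.138, 0.0224]
ee_rot: [[-0.008, 1.0, -0.001], [1.0, 0.008, -0.004], [-0.004, -0.001, -1.0]]
wrist_force: [0.5, -13.8, 3.4]
gripper_width: 0.597
time_s: 15.32
tcp_pos: [0.6144, 0.0428, 0.1124]
ee_rot: [[-0.006, 1.0, 0.0], [1.0, 0.006, 0.001], [0.001, 0.0, -1.0]]
wrist_force: [-0.1, -0.1, 0.6]
gripper_width: 0.603
```

View pics/wrist10.png

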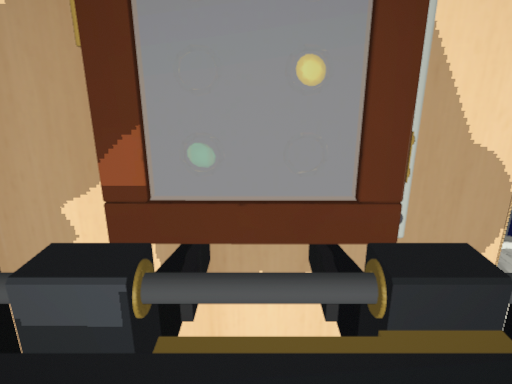

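View pics/side10z.png

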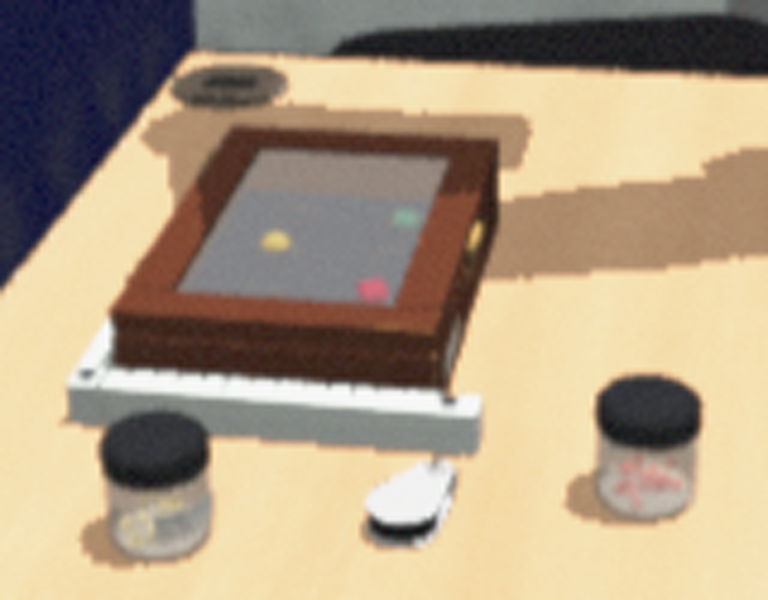

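View pics/scene10z.png

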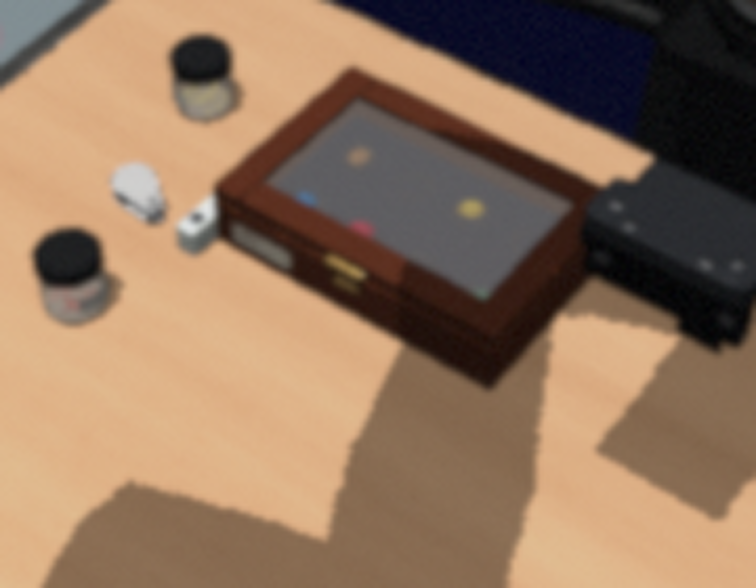

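The left end is flush along the side leg, and the jars and loupe have not moved. The rear seating is less certain, so I'll press lightly from the front to confirm it.

```bash
python3 -m crank '[{"delta_rot":[0,0,0],"linear":[0.05,-0.025,0],"gripper":70},{"delta_rot":[0,0,0],"linear":[0.05,-0.025,0],"gripper":70},{"delta_rot":[0,0,0],"linear":[0.05,-0.025,0],"gripper":70},{"delta_rot":[0,0,0],"linear":[0.049,-0.025,0],"gripper":70},{"delta_rot":[0,0,0.1742],"linear":[0,0,0],"gripper":70},{"delta_rot":[0,0,0.1742],"linear":[0,0,0],"gripper":70},{"delta_rot":[0,0,0.1742],"linear":[0,0,0],"gripper":70},{"delta_rot":[0,0,0.1742],"linear":[0,0,0],"gripper":70},{"delta_rot":[0,0,0.1742],"linear":[0,0,0],"gripper":70},{"delta_rot":[0,0,0.1742],"linear":[0,0,0],"gripper":70}]'; python3 -m crank '[{"delta_rot":[0,0,0.1742],"linear":[0,0,0],"gripper":70},{"delta_rot":[0,0,0.1742],"linear":[0,0,0],"gripper":70},{"delta_rot":[0,0,0.1742],"linear":[0,0,0],"gripper":70},{"delta_rot":[0,0,0],"linear":[0,0,0],"gripper":70},{"delta_rot":[0,0,0],"linear":[0,0,0],"gripper":70}]'
python3 - <<'E'
from h import *
cv2.imwrite("pics/wrist11.png",capture("wrist")["img"])
E
```

```text
time_s: 16.68
tcp_pos: [0.5147, 0.2445, 0.1107]
ee_rot: [[0.863, 0.506, 0.0], [0.506, -0.863, 0.0], [0.0, -0.0, -1.0]]
wrist_force: [-0.4, 0.1, 1.2]
gripper_width: 0.703
time_s: 17.3
tcp_pos: [0.5145, 0.2438, 0.111]
ee_rot: [[1.0, 0.015, -0.0], [0.015, -1.0, -0.0], [-0.0, 0.0, -1.0]]
wrist_force: [0.6, -0.2, 0.2]
gripper_width: 0.699
```

View pics/wrist11.png

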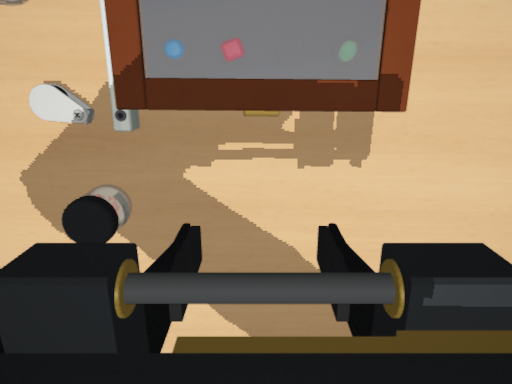

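The case is square to the tool, with the lip at column 262, and the fingers are clear of the jar at (92,220). I'll lower and approach.

```bash
python3 -m crank '[{"delta_rot":[0,0,0.006],"linear":[0,0.002,0.045],"gripper":70},{"delta_rot":[0,0,0],"linear":[0,0,0.03],"gripper":70},{"delta_rot":[0,0,0],"linear":[0,0,0.014],"gripper":70},{"delta_rot":[0,0,0],"linear":[0.02,0,0],"gripper":70},{"delta_rot":[0,0,0],"linear":[0.015,0,0],"gripper":70},{"delta_rot":[0,0,0],"linear":[0.008,0,0],"gripper":70},{"delta_rot":[0,0,0],"linear":[0.004,0,0],"gripper":70},{"delta_rot":[0,0,0],"linear":[0.003,0,0],"gripper":70}]'; python3 -m crank '[{"delta_rot":[0,0,0],"linear":[0.002,0,0],"gripper":70}]'; python3 -m crank '[{"delta_rot":[0,0,0],"linear":[0.001,0,0],"gripper":70}]';  python3 -m crank '[{"delta_rot":[0,0,0],"linear":[0.001,0,0],"gripper":70}]'
```

```text
time_s: 18.35
tcp_pos: [0.5644, 0.2415, 0.0224]
ee_rot: [[1.0, 0.006, -0.0], [0.006, -1.0, 0.0], [-0.0, -0.0, -1.0]]
wrist_force: [-0.1, 0.1, -0.4]
gripper_width: 0.699
time_s: 18.48
tcp_pos: [0.5659, 0.2415, 0.0223]
ee_rot: [[1.0, 0.006, -0.001], [0.006, -1.0, -0.0], [-0.001, 0.0, -1.0]]
wrist_force: [-4.8, 1.8, 3.2]
gripper_width: 0.701
time_s: 18.6
tcp_pos: [0.5659, 0.2415, 0.0223]
ee_rot: [[1.0, 0.006, -0.003], [0.006, -1.0, -0.001], [-0.003, 0.001, -1.0]]
wrist_force: [-7.1, 1.7, 4.8]
gripper_width: 0.698
time_s: 18.73
tcp_pos: [0.5659, 0.2414, 0.0223]
ee_rot: [[1.0, 0.006, -0.004], [0.006, -1.0, -0.001], [-0.004, 0.001, -1.0]]
wrist_force: [-10.6, 3.1, 6.1]
gripper_width: 0.703
```

```bash
python3 -m crank '[{"delta_rot":[0,0,0],"linear":[0.001,0,-0.001],"gripper":70}]';  python3 -m crank '[{"delta_rot":[0,0,0],"linear":[0.001,0,-0.0005],"gripper":70}]'; python3 -m crank '[{"delta_rot":[0,0,0],"linear":[0.001,0,0],"gripper":70}]'
python3 - <<'E'
from h import *
cv2.imwrite("pics/wrist12.png",capture("wrist")["img"])
E
```

```text
time_s: 18.85
tcp_pos: [0.567, 0.2412, 0.0224]
ee_rot: [[1.0, 0.006, -0.004], [0.006, -1.0, -0.002], [-0.004, 0.002, -1.0]]
wrist_force: [-4.6, 1.6, -2.3]
gripper_width: 0.702
time_s: 18.98
tcp_pos: [0.567, 0.2411, 0.0224]
ee_rot: [[1.0, 0.005, -0.007], [0.005, -1.0, -0.002], [-0.007, 0.002, -1.0]]
wrist_force: [-9.1, 3.7, 0.5]
gripper_width: 0.696
time_s: 19.1
tcp_pos: [0.567, 0.2411, 0.0224]
ee_rot: [[1.0, 0.005, -0.008], [0.005, -1.0, -0.003], [-0.008, 0.003, -1.0]]
wrist_force: [-12.2, 5.4, 3.1]
gripper_width: 0.702
```

View pics/wrist12.png

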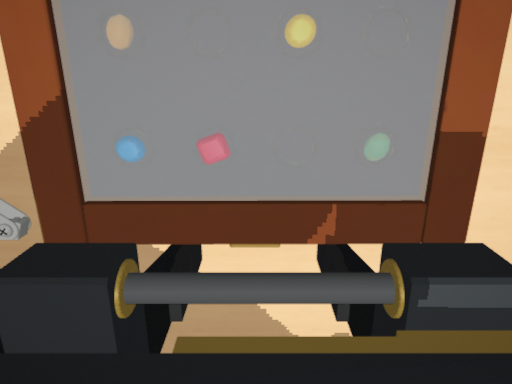

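Lifting relieved the down-drag and the case slipped forward about 1 mm, so the earlier stall was partly stiction. I'll continue the same way.

```bash
python3 -m crank '[{"delta_rot":[0,0,0],"linear":[0.001,0,-0.001],"gripper":70}]';  python3 -m crank '[{"delta_rot":[0,0,0],"linear":[0.001,0,-0.0007],"gripper":70}]'; python3 -m crank '[{"delta_rot":[0,0,0],"linear":[0.001,0,-0.0007],"gripper":70}]'
```

```text
time_s: 19.27
tcp_pos: [0.5671, 0.2412, 0.0227]
ee_rot: [[1.0, 0.005, -0.01], [0.005, -1.0, -0.003], [-0.01, 0.003, -1.0]]
wrist_force: [-12.8, 6.7, -0.3]
gripper_width: 0.703
time_s: 19.4
tcp_pos: [0.5672, 0.2412, 0.0229]
ee_rot: [[1.0, 0.005, -0.012], [0.005, -1.0, -0.003], [-0.012, 0.003, -1.0]]
wrist_force: [-14.0, 6.8, -0.7]
gripper_width: 0.703
time_s: 19.52
tcp_pos: [0.5673, 0.2413, 0.0232]
ee_rot: [[1.0, 0.004, -0.013], [0.004, -1.0, -0.003], [-0.014, 0.003, -1.0]]
wrist_force: [-17.1, 8.4, -1.0]
gripper_width: 0.7
```

With the vertical load gone it now holds firm at 17 N, so the case is seated on the rear leg. I'll back straight off, clear the view and measure.

```bash
python3 -m crank '[{"delta_rot":[0,0,0],"linear":[-0.006,0,0],"gripper":70},{"delta_rot":[0,0,0],"linear":[-0.02,0,0],"gripper":70},{"delta_rot":[0,0,0],"linear":[-0.03,0,0],"gripper":70},{"delta_rot":[0,0,0],"linear":[0,0,-0.06],"gripper":70},{"delta_rot":[0,0,0],"linear":[0,0,-0.06],"gripper":70},{"delta_rot":[0,0,0],"linear":[-0.03,0.05,-0.02],"gripper":70},{"delta_rot":[0,0,0],"linear":[0,0.06,0],"gripper":70},{"delta_rot":[0,0,0],"linear":[0,0.06,0],"gripper":70},{"delta_rot":[0,0,0],"linear":[0,0.06,0],"gripper":70},{"delta_rot":[0,0,0],"linear":[0,0,0],"gripper":70}]'
python3 - <<'E'
from h import *
c=capture("side");cv2.imwrite("pics/side13.png",c["img"]);cv2.imwrite("pics/side13z.png",cv2.resize(c["img"][170:255,180:290],None,fx=7,fy=7,interpolation=cv2.INTER_CUBIC))
c=capture("scene");cv2.imwrite("pics/scene13.png",c["img"]);cv2.imwrite("pics/scene13z.png",cv2.resize(c["img"][130:240,200:330],None,fx=5.4,fy=5.4,interpolation=cv2.INTER_CUBIC))
cv2.imwrite("pics/wrist13.png",capture("wrist")["img"])
E
```

```text
time_s: 20.78
tcp_pos: [0.4898, 0.0077, 0.1668]
ee_rot: [[1.0, 0.0, 0.002], [0.0, -1.0, -0.0], [0.002, 0.0, -1.0]]
wrist_force: [0.9, 0.3, 0.1]
gripper_width: 0.7
```

View pics/side13z.png

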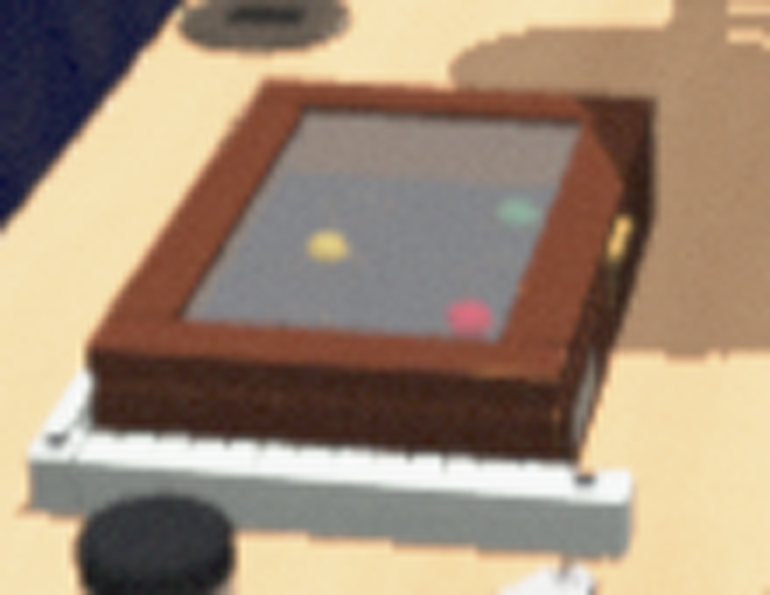

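View pics/scene13z.png

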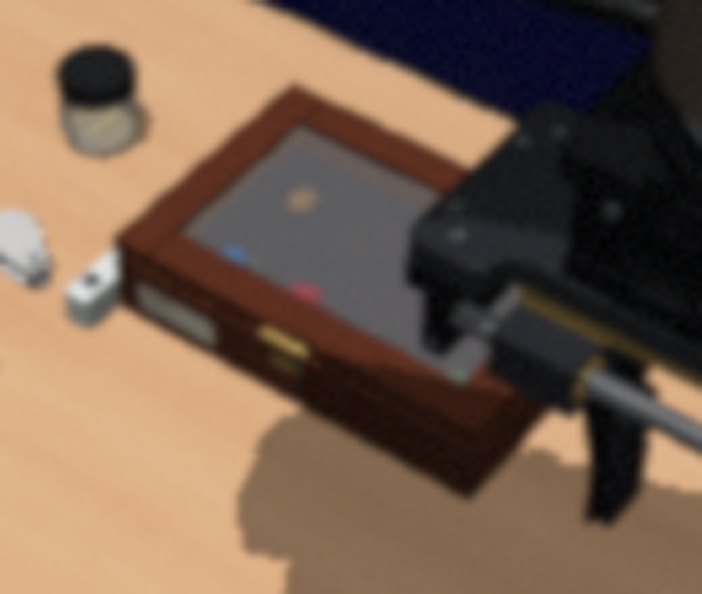

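From the side view the case looks seated, with no visible gap, but the image can't resolve 1 mm. I'll bring the wrist camera above the stop's corner to look straight down both joints.

```bash
python3 -m crank '[{"delta_rot":[0,0,0],"linear":[0.0193,-0.0475,0],"gripper":70},{"delta_rot":[0,0,0],"linear":[0.0193,-0.0475,0],"gripper":70},{"delta_rot":[0,0,0],"linear":[0.0193,-0.0475,0],"gripper":70},{"delta_rot":[0,0,0],"linear":[0.0193,-0.0475,0],"gripper":70},{"delta_rot":[0,0,0],"linear":[0.0193,-0.0475,0],"gripper":70},{"delta_rot":[0,0,0],"linear":[0.0193,-0.0475,0],"gripper":70},{"delta_rot":[0,0,0],"linear":[0.0193,-0.0475,0],"gripper":70},{"delta_rot":[0,0,0],"linear":[0,0,0.03],"gripper":70},{"delta_rot":[0,0,0],"linear":[0,0,0],"gripper":70}]'
python3 - <<'E'
from h import *
c=capture("wrist");print(np.round(c["world_from_camera"],3)[:3,3]);cv2.imwrite("pics/wrist14.png",c["img"])
for p in[(.708,.337,.02),(.56,.3357,.02),(.7098,.137,.02)]:print(proj(c,np.array(p)))
E
```

```text
time_s: 22.05
tcp_pos: [0.6205, 0.3457, 0.1324]
ee_rot: [[1.0, 0.009, -0.006], [0.009, -1.0, -0.004], [-0.006, 0.004, -1.0]]
wrist_force: [-0.9, -0.4, 0.4]
gripper_width: 0.7
[0.703 0.347 0.294]
[271.34459262  70.38002676]
[269.45227811 245.68011032]
[533.59128978  70.46899431]
```

View pics/wrist14.png

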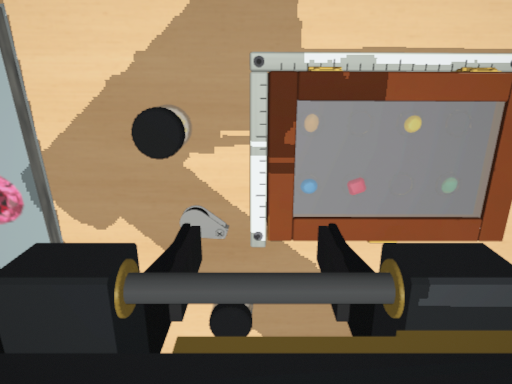

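This view shows the whole seating: the case's corner at (269,71), the side leg along column 268 and the rear leg along row 71. I'll enlarge it.

Run:
```python
import cv2
i=cv2.imread("pics/wrist14.png")
cv2.imwrite("pics/z14a.png",cv2.resize(i[45:95,240:340],None,fx=8,fy=8,interpolation=cv2.INTER_NEAREST))
cv2.imwrite("pics/z14b.png",cv2.resize(i[45:95,412:512],None,fx=8,fy=8,interpolation=cv2.INTER_NEAREST))
cv2.imwrite("pics/z14c.png",cv2.resize(i[195:255,240:340],None,fx=8,fy=8,interpolation=cv2.INTER_NEAREST))
```

```text
(no output)
```

View pics/z14a.png

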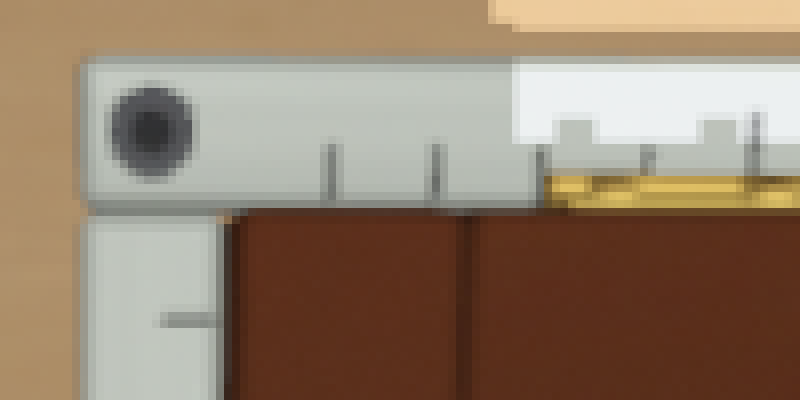

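View pics/z14b.png

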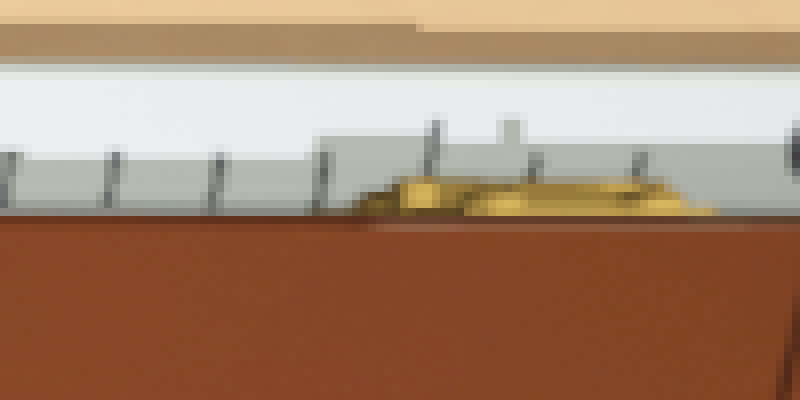

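View pics/z14c.png

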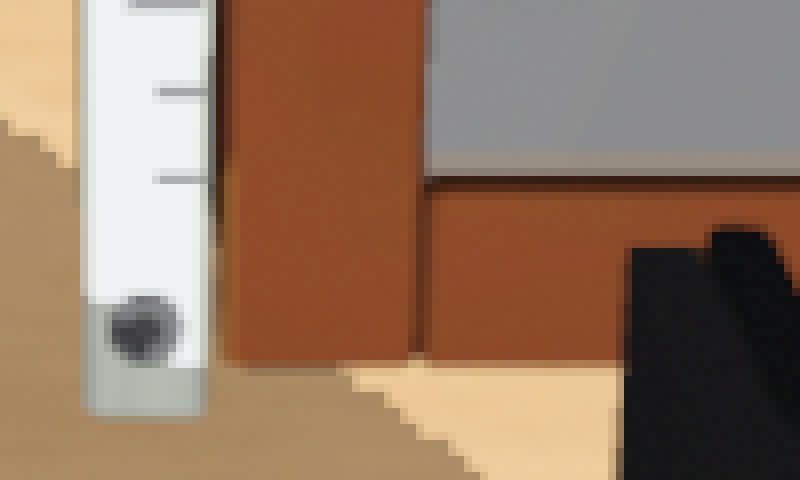

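There seems to be a thin gap (1–2 px) beside the side leg, wider at the front. I'll quantify both joints by edge profiles.

```bash
cat > prof.py <<'E'
from h import *
import sys
def lines(c,rows,cols,clo,rlo):
    g=c["img"].astype(float); red=g[:,:,2]-g[:,:,0]; 
    # lid edge: leftmost column where brown: blue<60 & red>60
    i=c["img"]; lid=((i[:,:,0]<60)&(i[:,:,2]>70)&(i[:,:,2]<170)).astype(np.uint8)
    leg=((np.abs(g[:,:,2]-g[:,:,0])<25)&(g[:,:,1]>130)).astype(np.uint8)
    for v in rows:
        L=[u for u in range(*clo) if leg[v,u]]; D=[u for u in range(L[-1],L[-1]+12) if lid[v,u] and lid[v,u+1]]
        a,b,d=ray(c,(L[0]-.5,v),.02),ray(c,(L[-1]+.5,v),.02),ray(c,(D[0]-.5,v),.046)
        print("side row",v,L[0],L[-1],D[0],"x",d[0].round(3),"leg w",((a-b)[1]*1e3).round(2),"outer->lid-14",((a-d)[1]*1e3-14).round(2),"inner->lid",((b-d)[1]*1e3).round(2))
    for u in cols:
        L=[v for v in range(*rlo) if leg[v,u]]; D=[v for v in range(L[-1],L[-1]+12) if lid[v,u] and lid[v+1,u]]
        a,b,d=ray(c,(u,L[0]-.5),.02),ray(c,(u,L[-1]+.5),.02),ray(c,(u,D[0]-.5),.046)
        print("rear col",u,L[0],L[-1],D[0],"y",d[1].round(3),"leg w",((a-b)[0]*1e3).round(2),"outer->lid-14",((a-d)[0]*1e3-14).round(2),"inner->lid",((b-d)[0]*1e3).round(2))
if __name__=="__main__":
    lines(capture("wrist"),[80,100,125,150,170,190,210,225],[275,290,300,350,390,430,450],(244,275),(48,76))
E
python3 prof.py
```

```text
side row 80 250 266 270 x 0.703 leg w 13.15 outer->lid-14 0.64 inner->lid 1.49
side row 100 250 266 270 x 0.689 leg w 13.37 outer->lid-14 0.88 inner->lid 1.51
side row 125 250 265 269 x 0.671 leg w 12.86 outer->lid-14 0.46 inner->lid 1.6
side row 150 251 259 269 x 0.653 leg w 7.39 outer->lid-14 -0.06 inner->lid 6.55
side row 170 250 266 269 x 0.638 leg w 14.22 outer->lid-14 1.02 inner->lid 0.8
side row 190 250 266 268 x 0.622 leg w 14.48 outer->lid-14 0.51 inner->lid 0.03
side row 210 251 265 268 x 0.605 leg w 13.01 outer->lid-14 -0.1 inner->lid 0.89
side row 225 250 265 267 x 0.592 leg w 14.08 outer->lid-14 0.17 inner->lid 0.09
rear col 275 55 72 74 y 0.335 leg w 12.95 outer->lid-14 0.07 inner->lid 1.12
rear col 290 55 72 74 y 0.325 leg w 12.95 outer->lid-14 0.08 inner->lid 1.13
rear col 300 55 72 74 y 0.318 leg w 12.95 outer->lid-14 0.08 inner->lid 1.14
rear col 350 55 73 74 y 0.283 leg w 13.68 outer->lid-14 0.12 inner->lid 0.44
rear col 390 55 73 74 y 0.255 leg w 13.68 outer->lid-14 0.14 inner->lid 0.46
rear col 430 55 73 74 y 0.227 leg w 13.68 outer->lid-14 0.17 inner->lid 0.49
rear col 450 55 72 74 y 0.213 leg w 12.95 outer->lid-14 0.18 inner->lid 1.23
```

The rear joint is flush (about 0.1 mm). The side joint may be open by up to about 0.9 mm, so I'll finish with one more gentle press on the right end.

```bash
python3 -m crank '[{"delta_rot":[0,0,0],"linear":[0.0045,0.051,0],"gripper":60},{"delta_rot":[0,0,-0.1],"linear":[0.0045,0.051,0],"gripper":60},{"delta_rot":[0,0,-0.17],"linear":[0.01,0.051,0],"gripper":60},{"delta_rot":[0,0,-0.17],"linear":[0.02,0.051,0],"gripper":60},{"delta_rot":[0,0,-0.17],"linear":[0,0.04,0],"gripper":60},{"delta_rot":[0,0,-0.17],"linear":[0,0,0],"gripper":60},{"delta_rot":[0,0,-0.17],"linear":[0,0,0],"gripper":60},{"delta_rot":[0,0,-0.17],"linear":[0,0,0],"gripper":60},{"delta_rot":[0,0,-0.17],"linear":[0,0,0],"gripper":60},{"delta_rot":[0,0,-0.17],"linear":[0,0,0],"gripper":60}]'; python3 -m crank '[{"delta_rot":[0,0,-0.11],"linear":[0,0,0],"gripper":60},{"delta_rot":[0,0,0],"linear":[0,0,0],"gripper":60}]'
```

```text
time_s: 23.4
tcp_pos: [0.699, 0.113, 0.1387]
ee_rot: [[0.099, 0.995, 0.004], [0.995, -0.099, 0.001], [0.001, 0.004, -1.0]]
wrist_force: [0.4, 0.2, -0.8]
gripper_width: 0.605
time_s: 23.65
tcp_pos: [0.6988, 0.1131, 0.1383]
ee_rot: [[-0.004, 1.0, 0.003], [1.0, 0.004, 0.001], [0.001, 0.003, -1.0]]
wrist_force: [0.8, -0.2, -0.1]
gripper_width: 0.602
```

```bash
python3 -m crank '[{"delta_rot":[0,0,-0.005],"linear":[-0.01,-0.054,0],"gripper":60},{"delta_rot":[0,0,0],"linear":[0,0,0.05],"gripper":60},{"delta_rot":[0,0,0],"linear":[0,0,0.045],"gripper":60},{"delta_rot":[0,0,0],"linear":[0,0,0.018],"gripper":60},{"delta_rot":[0,0,0],"linear":[0,0,0.002],"gripper":60},{"delta_rot":[0,0,0],"linear":[0.015,0,0],"gripper":60},{"delta_rot":[0,0,0],"linear":[0.008,0,0],"gripper":60},{"delta_rot":[0,0,0],"linear":[0.004,0,0],"gripper":60},{"delta_rot":[0,0,0],"linear":[0.003,0,0],"gripper":60}]'; python3 -m crank '[{"delta_rot":[0,0,0],"linear":[0.002,0,0],"gripper":60}]';python3 -m crank '[{"delta_rot":[0,0,0],"linear":[0.001,0,-0.0003],"gripper":60}]'
```

```text
time_s: 24.78
tcp_pos: [0.6441, 0.1334, 0.0217]
ee_rot: [[-0.01, 1.0, 0.001], [1.0, 0.01, 0.0], [0.0, 0.001, -1.0]]
wrist_force: [0.1, -0.5, -0.1]
gripper_width: 0.599
time_s: 24.9
tcp_pos: [0.6439, 0.135, 0.0213]
ee_rot: [[-0.01, 1.0, 0.0], [1.0, 0.01, 0.0], [0.0, 0.0, -1.0]]
wrist_force: [0.4, 0.0, -0.9]
gripper_width: 0.599
time_s: 25.02
tcp_pos: [0.6439, 0.1358, 0.0214]
ee_rot: [[-0.01, 1.0, -0.0], [1.0, 0.01, -0.0], [-0.0, -0.0, -1.0]]
wrist_force: [-0.4, -0.8, -0.4]
gripper_width: 0.603
```

```bash
python3 -m crank '[{"delta_rot":[0,0,0],"linear":[0.001,0,-0.0002],"gripper":60}]';python3 -m crank '[{"delta_rot":[0,0,0],"linear":[0.001,0,-0.0003],"gripper":60}]';python3 -m crank '[{"delta_rot":[0,0,0],"linear":[0.001,0,-0.0003],"gripper":60}]';python3 -m crank '[{"delta_rot":[0,0,0],"linear":[0.001,0,-0.0003],"gripper":60}]'
```

```text
time_s: 25.15
tcp_pos: [0.6439, 0.1367, 0.0216]
ee_rot: [[-0.01, 1.0, -0.0], [1.0, 0.01, -0.0], [-0.0, -0.0, -1.0]]
wrist_force: [-0.3, -0.7, 1.0]
gripper_width: 0.599
time_s: 25.28
tcp_pos: [0.6439, 0.1376, 0.0219]
ee_rot: [[-0.01, 1.0, -0.0], [1.0, 0.01, -0.0], [-0.0, -0.0, -1.0]]
wrist_force: [0.4, -3.2, -1.7]
gripper_width: 0.603
time_s: 25.4
tcp_pos: [0.6437, 0.1378, 0.0219]
ee_rot: [[-0.009, 1.0, -0.001], [1.0, 0.009, -0.001], [-0.001, -0.001, -1.0]]
wrist_force: [1.5, -4.8, -1.9]
gripper_width: 0.601
time_s: 25.52
tcp_pos: [0.6436, 0.138, 0.022]
ee_rot: [[-0.009, 1.0, -0.002], [1.0, 0.009, -0.002], [-0.002, -0.002, -1.0]]
wrist_force: [2.6, -8.0, -2.4]
gripper_width: 0.6
```

```bash
python3 -m crank '[{"delta_rot":[0,0,0],"linear":[0.001,0,0],"gripper":60},{"delta_rot":[0,0,0],"linear":[0.001,0,0],"gripper":60}]';python3 -m crank '[{"delta_rot":[0,0,0],"linear":[0.001,0,0],"gripper":60}]'; python3 -m crank '[{"delta_rot":[0,0,0],"linear":[-0.006,0,0],"gripper":60},{"delta_rot":[0,0,0],"linear":[-0.015,0,0],"gripper":60},{"delta_rot":[0,0,0],"linear":[-0.015,0,0],"gripper":60},{"delta_rot":[0,0,0],"linear":[0,0,-0.06],"gripper":60},{"delta_rot":[0,0,0],"linear":[0,0,-0.055],"gripper":60},{"delta_rot":[0,0,0],"linear":[0,0,0],"gripper":60}]'
```

```text
time_s: 25.78
tcp_pos: [0.6435, 0.1381, 0.022]
ee_rot: [[-0.008, 1.0, -0.003], [1.0, 0.008, -0.004], [-0.004, -0.003, -1.0]]
wrist_force: [3.4, -12.8, -1.7]
gripper_width: 0.599
time_s: 25.9
tcp_pos: [0.6435, 0.1382, 0.022]
ee_rot: [[-0.007, 1.0, -0.003], [1.0, 0.007, -0.005], [-0.005, -0.003, -1.0]]
wrist_force: [5.4, -16.0, -1.5]
gripper_width: 0.598
time_s: 26.65
tcp_pos: [0.6475, 0.1074, 0.144]
ee_rot: [[-0.011, 1.0, 0.012], [1.0, 0.011, 0.004], [0.004, 0.012, -1.0]]
wrist_force: [-0.9, 0.7, -0.6]
gripper_width: 0.599
```

Now a final look from above with the camera right over the side joint.

```bash
python3 -m crank '[{"delta_rot":[0,0,0],"linear":[0.045,0,0],"gripper":60},{"delta_rot":[0,0,0],"linear":[0.05,0,0],"gripper":60},{"delta_rot":[0,0,0],"linear":[0.05,0,0],"gripper":60},{"delta_rot":[0,0,0],"linear":[0,0,0],"gripper":60},{"delta_rot":[0,0,0],"linear":[0,0,0],"gripper":60}]'
python3 - <<'E'
from h import *
c=capture("wrist");print(np.round(c["world_from_camera"],3)[:3,3]);cv2.imwrite("pics/wrist15.png",c["img"])
cv2.imwrite("pics/z15.png",cv2.resize(c["img"][40:170,130:400],None,fx=2.9,fy=4,interpolation=cv2.INTER_NEAREST))
E
```

```text
time_s: 27.28
tcp_pos: [0.6423, 0.2513, 0.1367]
ee_rot: [[-0.01, 1.0, -0.001], [1.0, 0.01, -0.001], [-0.001, -0.001, -1.0]]
wrist_force: [0.4, -0.1, 1.1]
gripper_width: 0.601
[0.641 0.334 0.298]
```

View pics/wrist15.png

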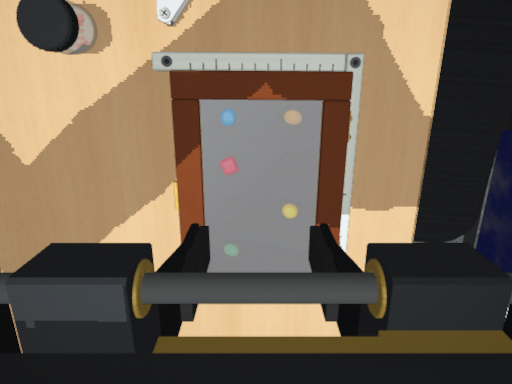

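View pics/z15.png

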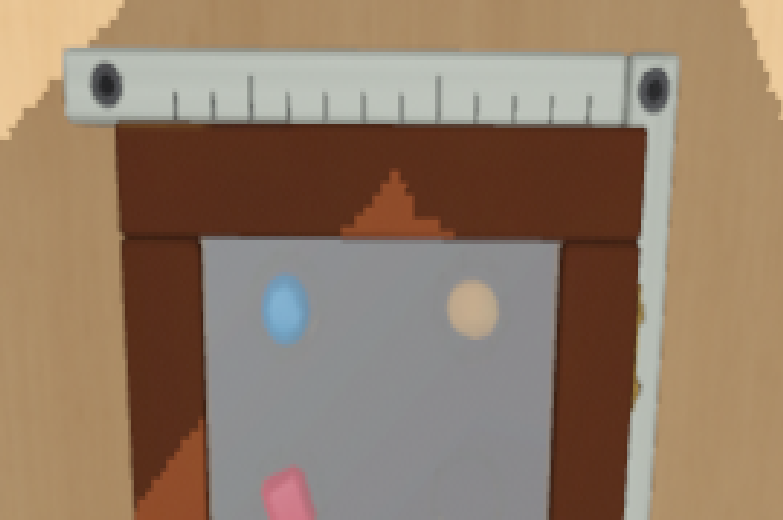

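The side joint is closed along its whole length, with parallel edges along rows 70–72. I'll shift the camera over the rear joint for the same check.

```bash
python3 -m crank '[{"delta_rot":[0,0,0],"linear":[-0.02,0.035,0],"gripper":60},{"delta_rot":[0,0,0],"linear":[-0.02,0.033,0],"gripper":60},{"delta_rot":[0,0,0],"linear":[0,0,0],"gripper":60},{"delta_rot":[0,0,0],"linear":[0,0,0],"gripper":60}]'
python3 - <<'E'
from h import *
c=capture("wrist");print(np.round(c["world_from_camera"],3)[:3,3]);cv2.imwrite("pics/wrist16.png",c["img"])
cv2.imwrite("pics/z16.png",cv2.resize(c["img"][10:240,190:310],None,fx=6,fy=2.5,interpolation=cv2.INTER_NEAREST))
E
```

```text
time_s: 27.82
tcp_pos: [0.7108, 0.2112, 0.1372]
ee_rot: [[-0.008, 1.0, -0.001], [1.0, 0.008, -0.0], [-0.0, -0.001, -1.0]]
wrist_force: [0.2, -0.1, -0.4]
gripper_width: 0.598
[0.71  0.293 0.299]
```

View pics/z16.png

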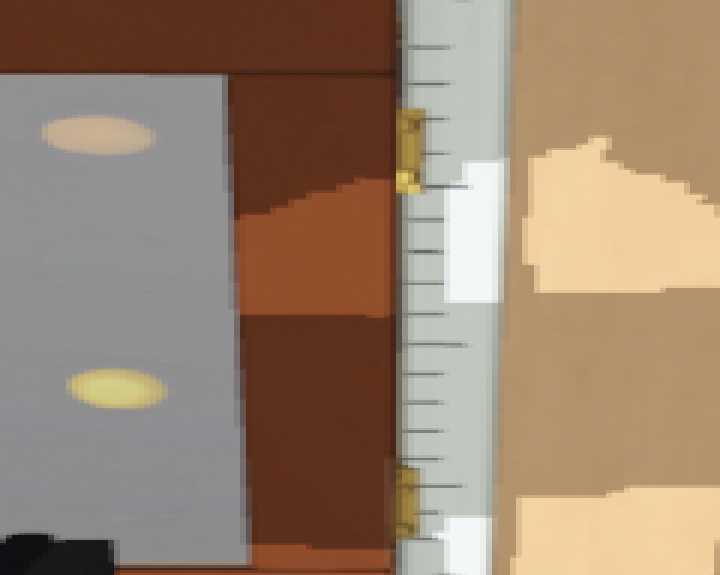

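The rear joint is uniformly closed: the lid edge lies along the leg over its whole length with less than 1 px of shadow. I'll check the bystanders once more and hand in.

Run:
```python
from h import *
from station import workorder
a=cv2.imread("pics/side0.png");c=capture("side")["img"]
for n,(x0,y0,x1,y1) in dict(jar_side=(190,240,216,273),loupe=(244,250,266,270),jar_front=(292,232,318,265)).items():
    t=a[y0:y1,x0:x1]; m=cv2.matchTemplate(c[y0-8:y1+8,x0-8:x1+8],t,cv2.TM_CCOEFF_NORMED); _,v,_,l=cv2.minMaxLoc(m); print(n,"shift px",l[0]-8,l[1]-8,round(v,3))
print(r.sense()["time_s"],r.sense()["wrist_force"])
print(workorder.finish_job())
```

```text
jar_side shift px 0 0 0.983
loupe shift px 0 0 1.0
jar_front shift px 0 0 0.999
27.925 [-0.23041889  0.44083533 -0.49170183]
the job is handed in; nothing more can be done
None
```

The case is home in the corner stop, and I handed the job in at 27.9 s with the arm clear of everything.

**What I did:** I pushed the case from the front with two fingers straddling the lip, turning it square and up to the rear leg. Then I slid it along that leg by its right end to the side leg. To finish, I pressed once more from the front and once from the right. I never gripped or lifted it. The highest wrist force I read was about 20 N, during the first front push and the later front press.

**Last checks:**
- **Rear leg:** seen from above, the joint is closed along the whole visible length, with less than 1 px of shadow. The front press held firm at 17 N.
- **Side leg:** after the last press no gap is visible. The press stopped at y = 0.138 m, against about 0.1375 m worked out from the images.
- **Jars and loupe:** all three show 0 px of movement in the side view.

**Checks that disagreed:**
- **Rear seating:** the first front push looked seated but was partly sticking. The second one moved the case about 1 mm further.
- **Side gap:** an earlier edge measurement suggested up to about 0.9 mm there, so I repeated the side press. The case hardly moved, so that reading was probably image error. The cameras cannot resolve a gap below about 0.5 mm.

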